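# Put the stand beater in gear and turn the whisk

## Robot

A 6-joint arm with a two-finger parallel gripper is mounted at the origin on the work surface. World frame = base frame: x ahead of the robot, y to its left, z up, the work surface at z = 0. Lengths are in m, angles in rad, forces in N, time in s.
With the tool pointing down it reaches from about 0.3 to 0.775 m from the base axis. Payload 14.6 kg.
Tool frame: the origin (TCP) lies at the very end of the fingers, on their centre line; the grasp point (between the pads) lies 19 mm behind it; z points along the fingers, y is the line along which they close (so a half turn about z gives the same grasp; the last joint's range is limited). The gripper opens to 94 mm and grips with 3 to 60 N. Pads are 16 mm wide; open, the fingers measure 119 mm over their backs; the gripper's body (75 mm by 177 mm) begins 78 mm behind the grasp point.
Start: joints at [-1.414, 0.3, 1.521, -0, 1.321, -0.067], TCP at [0.122, -0.536, 0.18] pointing down, gripper open.
Joint ranges: [-3.03, 3.03], [-0.79, 2.21], [0.23, 2.52], [-1.04, 4.18], [0, 3.07], [-2.55, 2.55]. Speed limits (rad/s): [2.22, 2.22, 2.57, 3.14, 3.14, 3.14].

## Interface

Orientations are given as [roll, pitch, yaw] about the fixed x, y, z axes, in that order (R = Rz(yaw) Ry(pitch) Rx(roll)).
In Python, from station import ctrl, cams gives the robot as it stands. The module is installed in compiled form; this text tells all that it offers.
- The arm moves only by the tool arm_command, never from a script. Its argument "plan" is a list that holds one entry, the list of rows, each a list of 7 numbers: the shift along the tool's x, y, z in shares of 800 mm (1.0 is 800 mm), then the turn, a rotation vector about the tool's x, y, z in normalised numbers (1 is 2 pi rad), then the closure, from -1 (fully open) to 1 (shut). A call has 1 to 12 rows; each row is the pose to reach, as a shift and turn from the pose commanded when the call began, along the tool's axes at that moment; what a row does not reach only later rows make up. A row lasts 1/10 s, in which the tool goes at most 50 mm and 8.59 degrees, less where a joint would pass 70% of its speed; a pose out of reach is approached as far as the arm can. No shift or turn number may pass 1 either way. A call with a gripper value outside its range is refused whole. The fingers move at their own pace and stop on an object; "squeeze" is the grip in N (left out, the last holds). Time passes only in rows, so rows that repeat a pose let the fingers close. It gives the time, the measured TCP pose, the force, the opening and the grip force at its end, in the units of the state.
- ctrl.get_obs(): the state, without advancing time (a new reading comes with each control period).
- cams.camera(name): name is "scene" or "top" or "wrist"; returns (picture, depth): 420x560x3 uint8, blue, green, red; 420x560 float32, m along the optical axis (not along the pixel's ray), 0 where there is no reading.
- cams.camera_info(name): a dict with "fx", "fy", "cx", "cy" (pixels), "world_to_cam" (4x4, takes a point from world to camera coordinates). Camera axes: x right, y down, z forward; pixel columns grow to the right and rows downward; lengths in m; the calibration is good to about 2 mm. The wrist camera is an equidistant fisheye: a pixel r from the principal point sees the ray r / f radians off the axis. A picture is of the moment at which its call begins: read the wrist's pose just before it. camera_info takes no time and is no camera call; for the wrist camera it gives the pose at the moment of the call.
- ctrl.hand_in(): hands the job in; it is judged then, once.
The state is a dict: "time_s": time; "qpos": joint angles; "joint_vel": joint speeds; "tau": joint torques, N m; "ee_pos": TCP position; "eef_rot": TCP orientation; "force": force on the tool from outside, world axes, zero at the start; "moment": the same for the moment, N m; "grip_width": finger opening in m; "grip_force": force on a finger pad.
Only numpy, scipy, OpenCV 4.12 (cv2) and the standard library are available. Lean on these libraries where they do the work, as an engineer would, in place of code of your own. Each camera call takes 0.05 s, during which the arm holds its last target. There are 200 camera calls.

## Task

The stand beater is out of gear: rock its black top knob to and fro while easing it down, gently so the teeth are never forced, until they mesh and the knob sinks fully home. Then turn the knob, either way, until the whisk has come round a good quarter turn from where it stood, and let go, leaving the knob down and the bowl and the other things where they are.

Things in the scene. Friction and masses are not known exactly. Their poses are not given: they have to be found in the camera images.
- beater: Hand-turned stand beater fixed to the worktop: blue base 180 x 270 x 12 mm, steel column 42 mm thick, 128 mm along its +y. Origin at worktop height on the vertical spindle axis, under the knob; z up. Blue head, top 205 mm high, 78 mm wide in x, from y = -40 to +160 mm, with an aluminium collar 66 mm across round the axis, up to 211 mm high.
- knob: The gear-change knob's fixed guide, origin on the spindle axis 211 mm above the worktop. It carries the knob, and inside it a sleeve on a 5 N/mm spring with three square teeth, over a ring of six teeth, 60 degrees apart, on the spindle. Tips meet after 3 to 11 mm of travel (hidden, differs each time), at first always tip on tip: straight pressing only squeezes the spring.
- knob_top (a point): Top centre of the round black fluted knob (44 mm diameter, 32 mm tall; the white line on top is this point's +x). 265 mm above the worktop out of gear, 245 mm fully home: 20 mm straight down to a stop. It stays at whatever height it is left (sliding drag about 1 N) and turns either way without end.
- knob_home (a point): Where the knob's top centre comes to rest when home, 245 mm above the worktop. The teeth enter only in a window about 9 degrees wide, at an unknown angle; then the pressing force falls suddenly and the knob can be pushed home. Keep the teeth's load under 12 N: 3 to 7 N beyond the drag suits the search and does not drag the spindle along. Meshed, they have about 9 degrees of play.
- whisk_mark (a point): Red bead on the balloon whisk (64 mm wide), 32 mm from the spindle axis, 66 mm above the worktop. The whisk turns with the spindle (drag about 0.08 N m) but is set on it at an unknown angle, so it does not show where the teeth are. A quarter turn brings the bead 45 mm, in a straight line, from where it stood.
- bowl: Clear glass bowl, 144 mm across the rim and 64 mm high, loose on the beater's base plate round the whisk; origin under its centre.
- mixer: Grey electric hand mixer, 204 x 75 x 117 mm, lying on the worktop, bystander; origin under its middle, nose along +x.
- eggbeater: Aluminium hand egg beater with crank, 307 mm long, lying on the worktop, bystander; origin under its gear wheel, wooden handle along -x.
- dipper: Wooden honey dipper, 156 mm long, 30 mm thick head along +x, lying on the worktop, bystander; origin under its middle.
- canister: White plastic canister with clipped-down blue lid, 106 x 106 x 147 mm, bystander; origin under its centre, latch on its -x side.
- mug: Terracotta mug, 82 mm across and 92 mm high, handle along +y, bystander; origin under its centre.
Mind the look-alikes: they are no part of the job. What is shaped like the bowl but green or pink is not meant.

How it is judged:
On the way, in this order (a step that is already met when the one before it is completed fails the run):
1. the teeth are meshed: the knob has sunk home, its top lower than 247.5 mm above the worktop (z of knob_top in the frame of beater below 0.2475 m), for 0.2 s.
2. with the knob down, the whisk has come round about a quarter turn: its red bead is over 38 mm from where it started (distance of whisk_mark from where it was at the start of the episode above 0.038 m and z of knob_top in the frame of beater below 0.2475 m), for 0.1 s.
At the end, for the whole second after the job is handed in: The knob is down (top less than 247.5 mm above the worktop, home is 245), the whisk's red bead rests over 38 mm from where it stood at the start (about a quarter turn), the bowl is at rest (all of step 2 and linear speed of bowl below 0.01 m/s); the robot touches nothing.
It fails at once if the knob's teeth and the spindle's teeth are loaded against each other with more than 14 N (contact force between knob and beater above 14 N).
It fails at once if the robot touches the glass bowl or pushes it more than 15 mm (contact force between any of the arm, the fingers and bowl above 0.5 N or distance of bowl from where it was at the start of the episode above 0.015 m).
It fails at once if another thing on the worktop is shifted more than 15 mm (distance of any of mixer, eggbeater, dipper, canister, mug from where it was at the start of the episode above 0.015 m).
It also fails if it takes over 72 s, if anything falls off the work surface, if the arm or the gripper's body presses on something with over 40 N, if the wrist force passes 120 N, or if a joint passes its speed limit or range.

## Working session

There is one attempt and no reset: what is moved stays moved. The work goes in short steps, Python scripts to look and compute and a tool call to move; the robot and the scene stay as the last step left them, time stands still between calls to the robot, and variables do not carry over. Pictures are saved under pics/ and viewed, at most 10 in all, crops included, and the job is handed in when it is done.

Besides the shell and the picture viewer there is one more tool, called after "Call:" by a JSON object that holds its "name" and its "arguments". arm_command: Moves the arm, as the interface text tells. Its arguments: {"type":"object","properties":{"plan":{"type":"array"},"squeeze":{"type":"number"}},"required":["plan"]}

```bash
mkdir -p pics
python3 - <<'E'
from station import ctrl,cams
import cv2,numpy as np
o=ctrl.get_obs();print({k:np.round(v,3).tolist() for k,v in o.items()})
for n in("scene","top"):
    p,d=cams.camera(n);cv2.imwrite(f"pics/{n}0.png",p);np.save(f"{n}0_d.npy",d)
    i=cams.camera_info(n);print(n,[i[k] for k in("fx","fy","cx","cy")]);print(np.round(i["world_to_cam"],4).tolist())
E
```

```text
{'time_s': 0.0, 'qpos': [-1.414, 0.3, 1.522, -0.0, 1.321, -0.067], 'joint_vel': [-0.002, 0.0, -0.001, -0.0, 0.0, -0.0], 'tau': [-0.001, -53.18, -35.273, 0.071, 0.024, -0.0], 'ee_pos': [0.122, -0.536, 0.179], 'eef_rot': [-3.14, -0.0, 0.224], 'force': [0.058, 0.066, 0.21], 'moment': [0.017, 0.005, 0.015], 'grip_force': 0.0, 'grip_width': 0.094}
scene [542.1572818774586, 542.1572818774586, 284.7205721873334, 205.5060257675484]
[[0.8038, 0.5948, -0.0078, -0.3913], [0.4378, -0.6004, -0.6692, -0.0808], [-0.4028, 0.5345, -0.743, 1.8342], [0.0, 0.0, 0.0, 1.0]]
top [424.47268545073933, 424.47268545073933, 275.64202315983243, 213.1919090316976]
[[0.0275, -0.9996, -0.0114, -0.0036], [-0.9843, -0.0251, -0.1748, 0.5222], [0.1745, 0.016, -0.9845, 1.5294], [0.0, 0.0, 0.0, 1.0]]
```

View pics/scene0.png

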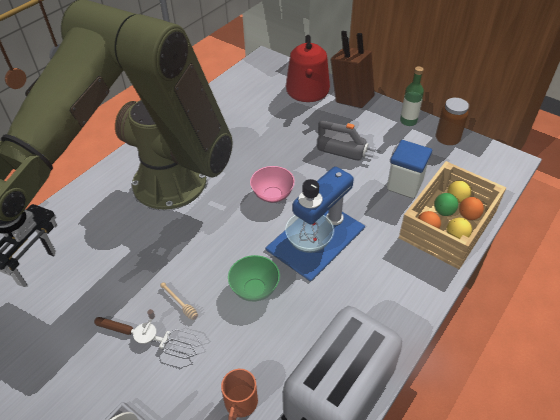

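View pics/top0.png

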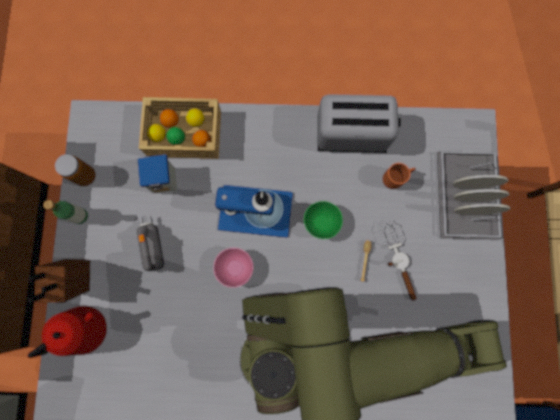

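The scene view shows the black knob at about (311,188) on the blue beater head. The top view shows it at about (262,199), with the head running to image left (world +y). Next I'll measure the knob top and head yaw from both views.

```bash
cat > h.py <<'E'
import numpy as np,cv2
from station import cams
def cloud(n,d):
    i=cams.camera_info(n);v,u=np.mgrid[:d.shape[0],:d.shape[1]]
    c=np.stack([(u-i["cx"])/i["fx"]*d,(v-i["cy"])/i["fy"]*d,d],-1)
    T=np.linalg.inv(i["world_to_cam"]);return c@T[:3,:3].T+T[:3,3]
def ray(n,uv):
    i=cams.camera_info(n);T=np.linalg.inv(i["world_to_cam"])
    return T[:3,3],T[:3,:3]@np.array([(uv[0]-i["cx"])/i["fx"],(uv[1]-i["cy"])/i["fy"],1])
def plane(n,uv,z):
    o,r=ray(n,uv);return o+r*(z-o[2])/r[2]
def tri(a,b):
    (o,r),(p,s)=ray(*a),ray(*b);t=np.linalg.lstsq(np.stack([r,-s],1),p-o,rcond=None)[0]
    A,B=o+r*t[0],p+s*t[1];return (A+B)/2,np.linalg.norm(A-B)
E
python3 - <<'E'
from h import *
big=[]
for n,(u0,v0) in {"scene":(311,188),"top":(262,199)}.items():
    p=cv2.imread(f"pics/{n}0.png");d=np.load(f"{n}0_d.npy");P=cloud(n,d)
    near=np.zeros(d.shape,bool);near[v0-25:v0+26,u0-25:u0+26]=1
    k=near&(p.max(2)<70)&(P[...,2]>.2)
    t=near&(P[...,2]>.257)&(P[...,2]<.275)
    for m,l in((k,"black"),(t,"ztop")):
        v,u=np.nonzero(m);print(n,l,len(u),"uv",u.mean(),v.mean(),u.min(),u.max(),v.min(),v.max(),"xyz",P[m].mean(0),np.median(P[m],0),P[m].min(0),P[m].max(0))
    v,u=np.nonzero(t);big.append((n,(u.mean(),v.mean())))
    hsv=cv2.cvtColor(p,cv2.COLOR_BGR2HSV);b=(hsv[...,0]>100)&(hsv[...,0]<125)&(hsv[...,1]>120)
    w=np.zeros(d.shape,bool);w[v0-60:v0+110,u0-70:u0+70]=1
    for zl,zh,l in((.19,.215,"head"),(.004,.02,"base")):
        q=P[b&w&(P[...,2]>zl)&(P[...,2]<zh)&(abs(P[...,1])<.3)&(P[...,0]<.75)]
        r=cv2.minAreaRect(q[:,:2].astype(np.float32));print(n,l,len(q),r,q[:,2].mean())
    c=p[v0-40:v0+60,u0-50:u0+50];big.append(cv2.resize(c,(400,400),interpolation=cv2.INTER_CUBIC))
print(tri(big[0],big[2]))
cv2.imwrite("pics/crop0.png",np.hstack([big[1],big[3]]))
E
```

```text
scene black 229 uv 310.2183406113537 188.5109170305677 303 318 180 197 xyz [0.54279413 0.04183314 0.26430933] [0.54082998 0.04262143 0.26413696] [ 0.51606128 -0.79613925  0.23491828] [1.08869073 0.07369454 1.30566379]
scene ztop 185 uv 310.1837837837838 185.7135135135135 302 318 179 193 xyz [0.53714038 0.04972035 0.26507525] [0.53708058 0.05004708 0.26543585] [0.51178549 0.02833557 0.25710225] [0.55811714 0.07672749 0.27201179]
scene head 956 ((0.5433111190795898, 0.10932376235723495), (0.19793465733528137, 0.07691904902458191), 85.4155044555664) 0.20300281720199667
scene base 2035 ((0.5394110679626465, 0.08614389598369598), (0.2737969756126404, 0.17964130640029907), 84.61375427246094) 0.012837001324958687
top black 108 uv 261.51851851851853 198.55555555555554 256 267 192 204 xyz [0.5299693  0.05333867 0.26408319] [0.52875521 0.05189196 0.26424706] [0.51143727 0.03553603 0.25121756] [0.55132823 0.0715565  0.26994243]
top ztop 140 uv 260.92857142857144 197.95714285714286 255 267 192 204 xyz [0.53185503 0.05529157 0.26423852] [0.53174928 0.05507039 0.26422357] [0.51143727 0.03553603 0.25739289] [0.55217217 0.07466801 0.26994243]
top head 858 ((0.5379019975662231, 0.11386929452419281), (0.19245204329490662, 0.07844464480876923), 85.47501373291016) 0.2023035256625702
top base 1172 ((0.5362812876701355, 0.08871066570281982), (0.2637360692024231, 0.17331722378730774), 85.42430114746094) 0.011232453334644862
(array([0.53325631, 0.05564909, 0.25769696]), np.float64(4.308087932892544e-05))
```

View pics/crop0.png

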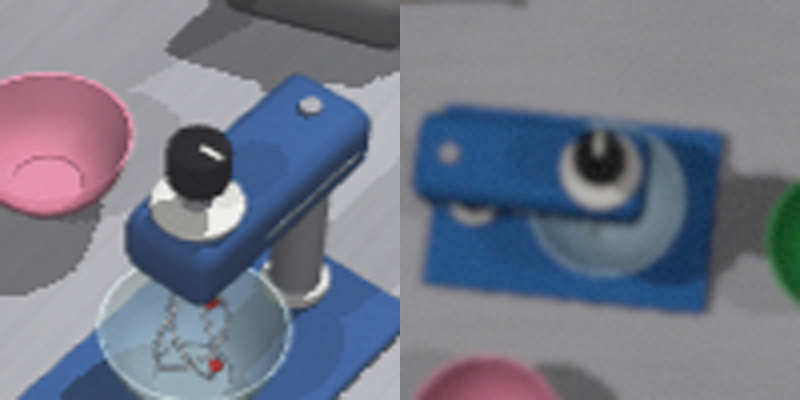

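The triangulation puts the knob near (0.534, 0.053) with its top at about 0.264. The beater yaw is about -4.6°, and one red bead shows at scene-crop (215,365). I'll go above the knob and take a closer look with the wrist camera.

The rows are not in the units I measure in: shifts go in shares of 800 mm and turns go in shares of 2 pi rad. I convert before sending: 532 mm is 0.665, -483 mm is -0.6038.

Call:
{"name": "arm_command", "arguments": {"plan": [[[0.665,-0.6038,-0.2,0,0,0,-1],[0.665,-0.6038,-0.2,0,0,0,-1],[0.665,-0.6038,-0.2,0,0,0,-1],[0.665,-0.6038,-0.2,0,0,0,-1],[0.665,-0.6038,-0.2,0,0,0,-1],[0.665,-0.6038,-0.2,0,0,0,-1],[0.665,-0.6038,-0.2,0,0,0,-1],[0.665,-0.6038,-0.2,0,0,0,-1],[0.665,-0.6038,-0.2,0,0,0,-1],[0.665,-0.6038,-0.2,0,0,0,-1],[0.665,-0.6038,-0.2,0,0,0,-1],[0.665,-0.6038,-0.2,0,0,0,-1]]]}}

```text
time_s: 1.3
ee_pos: [0.4581, -0.0541, 0.3106]
eef_rot: [3.142, 0.0, 0.224]
force: [1.4, -1.6, 0.3]
grip_width: 0.0941
grip_force: 0.0
```

To row units: 95 mm is 0.1188, -85 mm is -0.1063.

Call:
{"name": "arm_command", "arguments": {"plan": [[[0.1188,-0.1063,-0.035,0,0,0,-1],[0.1188,-0.1063,-0.035,0,0,0,-1],[0.1188,-0.1063,-0.035,0,0,0,-1],[0.1188,-0.1063,-0.035,0,0,0,-1],[0.1188,-0.1063,-0.035,0,0,0,-1],[0.1188,-0.1063,-0.035,0,0,0,-1]]]}}

```text
time_s: 1.9
ee_pos: [0.5308, 0.047, 0.338]
eef_rot: [3.142, 0.0, 0.223]
force: [0.2, -0.6, -0.4]
grip_width: 0.0943
grip_force: 0.0
```

Run:
```python
from h import *
from station import ctrl
o=ctrl.get_obs();i=cams.camera_info("wrist");p,d=cams.camera("wrist");cv2.imwrite("pics/w1.png",p)
np.savez("w1.npz",d=d,T=i["world_to_cam"],k=[i[k] for k in("fx","fy","cx","cy")],ee=o["ee_pos"])
print(o["time_s"],o["ee_pos"],o["eef_rot"],o["qpos"],o["force"]);print(np.round(i["world_to_cam"],4),[i[k] for k in("fx","cx","cy")])
```

```text
1.9 [0.53083386 0.04702409 0.33801948] [3.14158003e+00 4.78034518e-04 2.23069728e-01] [ 1.96820915e-02  1.95586158e-01  1.29087133e+00 -1.09311420e-04
  1.65560080e+00  1.36739945e+00] [ 0.20522594 -0.6128264  -0.39272314]
[[ 2.203e-01 -9.754e-01  2.000e-04 -7.040e-02]
 [-9.397e-01 -2.122e-01  2.682e-01  4.382e-01]
 [-2.615e-01 -5.930e-02 -9.634e-01  6.853e-01]
 [ 0.000e+00  0.000e+00  0.000e+00  1.000e+00]] [325.19226210127806, 278.4007878003083, 211.2562770743096]
```

View pics/w1.png

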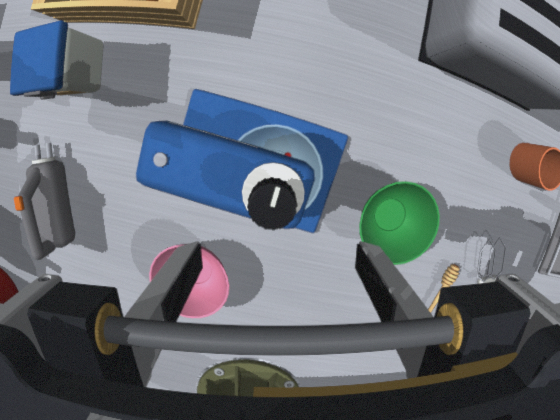

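The wrist view shows the knob clearly: black, centred near (273,204), with the white line at (277,194). I'll fit its top disc.

Run:
```python
from h import *
f=np.load("w1.npz");p=cv2.imread("pics/w1.png");fx,fy,cx,cy=f["k"];T=np.linalg.inv(f["T"]);d=f["d"]
v,u=np.mgrid[:420,:560];a,b=(u-cx)/fx,(v-cy)/fy;r=np.hypot(a,b)+1e-9;s=np.tan(r)/r
ray=np.stack([a*s,b*s,np.ones_like(a)],-1)@T[:3,:3].T;o=T[:3,3];P=o+ray*d[...,None]
w=np.zeros(d.shape,bool);w[165:240,235:312]=1
t=w&(P[...,2]>.259)&(P[...,2]<.272);print(t.sum(),np.median(P[t],0))
q=P[t];c,R=cv2.minEnclosingCircle(q[:,:2].astype(np.float32));print("depth circle",c,R)
z=np.median(q[:,2])
X=o+ray*((z-o[2])/ray[...,2])[...,None]
m=(w&t).astype(np.uint8);cn=max(cv2.findContours(m,0,2)[0],key=cv2.contourArea)[:,0]
print("fit on plane",cv2.fitEllipse(X[cn[:,1],cn[:,0],:2].astype(np.float32)*1000))
g=w&(p.min(2)>120)&t;lp=X[g][:,:2].astype(np.float32);print("line",g.sum(),lp.mean(0),cv2.fitLine(lp,2,0,.01,.01).ravel())
al=w&(P[...,2]>.209)&(P[...,2]<.2135)&(p.min(2)>110);q=P[al];print("collar",al.sum(),q.min(0),q.max(0),np.median(q[:,2]));q=q[:,:2]
A=np.c_[2*q,np.ones(len(q))]
```

```text
1872 [0.53495215 0.05462242 0.26486052]
depth circle (0.533379077911377, 0.05423041433095932) 0.022976664826273918
fit on plane ((534.4756469726562, 54.528751373291016), (43.12480926513672, 43.515708923339844), 110.16062927246094)
line 112 [0.5417411  0.05415479] [ 0.99927086 -0.03818069  0.5417411   0.0541548 ]
collar 1109 [0.51172905 0.02196807 0.20900981] [0.56574105 0.08679591 0.21295393] 0.21084310382558474
```

To row units: 97 mm is 0.1213, -6.5 mm is -0.0081.

Call:
{"name": "arm_command", "arguments": {"plan": [[[0.0063,-0.0081,0.05,0,0,0,-1],[0.0063,-0.0081,0.1,0,0,0,-1],[0.0063,-0.0081,0.1213,0,0,0,-1],[0.0063,-0.0081,0.1213,0,0,0,-1],[0.0063,-0.0081,0.1213,0,0,0,-1]]]}}

```text
time_s: 2.45
ee_pos: [0.5348, 0.0546, 0.2425]
eef_rot: [3.141, -0.001, 0.223]
force: [0.9, 0.5, -0.1]
grip_width: 0.094
grip_force: 0.0
```

To row units: 1.5 mm is 0.0019.

Call:
{"name": "arm_command", "arguments": {"plan": [[[0,0,0.0019,0,0,0,1],[0,0,0.0019,0,0,0,1],[0,0,0.0019,0,0,0,1],[0,0,0.0019,0,0,0,1],[0,0,0.0019,0,0,0,1],[0,0,0.0019,0,0,0,1],[0,0,0.0019,0,0,0,1],[0,0,0.0019,0,0,0,1]]], "squeeze": 25}}

```text
time_s: 3.25
ee_pos: [0.5347, 0.0552, 0.2398]
eef_rot: [3.142, 0.0, 0.224]
force: [0.3, -0.4, -0.7]
grip_width: 0.0337
grip_force: 0.0
```

```bash
python3 -c "
from station import ctrl
o=ctrl.get_obs();print({k:o[k] for k in('time_s','ee_pos','qpos','force','moment','grip_width','grip_force')})"
```

```text
{'time_s': 3.25, 'ee_pos': array([0.53468557, 0.05521775, 0.23975731]), 'qpos': array([ 3.47732852e-02,  2.32490665e-01,  1.46700269e+00, -1.58504744e-05,
        1.44211414e+00,  1.38175382e+00]), 'force': array([ 0.3445485 , -0.36008291, -0.67334408]), 'moment': array([-0.0367293 , -0.04765921,  0.02920296]), 'grip_width': 0.0337078842203923, 'grip_force': 0.0}
```

The width is under 44 mm with no grip force, so I'll look.

Run:
```python
from h import *
from station import ctrl
p,d=cams.camera("wrist");s,_=cams.camera("scene");o=ctrl.get_obs();print(o["grip_width"],o["grip_force"],o["force"],o["time_s"])
cv2.imwrite("pics/g1.png",np.hstack([cv2.resize(p[120:360,130:430],(400,320)),cv2.resize(s[140:240,250:375],(400,320),interpolation=cv2.INTER_CUBIC)]))
```

```text
0.025581508077236803 0.0 [-0.42481566 -0.52381496 -0.03449282] 3.35
```

View pics/g1.png

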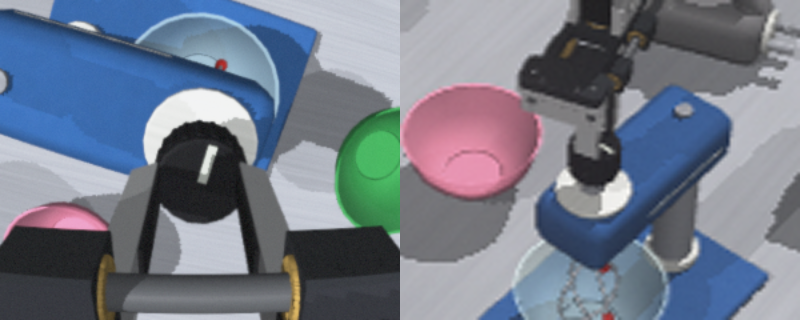

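Run:
```python
from h import *
from station import ctrl
i=cams.camera_info("wrist")
p,d=cams.camera("wrist");o=ctrl.get_obs();print(o["grip_width"],o["grip_force"],o["force"],o["moment"],o["ee_pos"],o["time_s"])
T=np.linalg.inv(i["world_to_cam"]);v,u=np.mgrid[:420,:560];a,b=(u-i["cx"])/i["fx"],(v-i["cy"])/i["fy"];r=np.hypot(a,b)+1e-9;s=np.tan(r)/r
P=T[:3,3]+(np.stack([a*s,b*s,np.ones_like(a)],-1)@T[:3,:3].T)*d[...,None]
for V in (235,250,265,280): print(V,[(U,*np.round(P[V,U]*1000).astype(int).tolist()) for U in range(220,345,8)])
cv2.imwrite("pics/g2.png",cv2.resize(p[190:340,190:390],(800,600),interpolation=cv2.INTER_CUBIC))
```

```text
0.021449474932355023 0.0 [ 0.14013067  0.22019177 -0.42739294] [ 0.00686028  0.00942284 -0.03068572] [0.53468828 0.05522325 0.23975405] 3.4
235 [(220, 516, 99, 205), (228, 518, 93, 205), (236, 519, 87, 205), (244, 523, 80, 210), (252, 543, 74, 263), (260, 545, 69, 264), (268, 546, 65, 265), (276, 547, 60, 265), (284, 548, 56, 265), (292, 549, 51, 264), (300, 550, 46, 264), (308, 551, 42, 263), (316, 534, 26, 209), (324, 533, 18, 201), (332, 475, -36, 10), (340, 475, -50, 1)]
250 [(220, 412, 117, 0), (228, 503, 91, 201), (236, 539, 81, 279), (244, 540, 77, 279), (252, 541, 72, 279), (260, 536, 67, 265), (268, 537, 63, 265), (276, 538, 58, 265), (284, 539, 54, 266), (292, 540, 49, 266), (300, 541, 44, 265), (308, 547, 42, 279), (316, 549, 38, 279), (324, 451, -30, 12), (332, 449, -46, -1), (340, 452, -57, 0)]
265 [(220, 388, 113, 1), (228, 391, 101, 1), (236, 539, 79, 299), (244, 540, 75, 299), (252, 539, 71, 295), (260, 526, 66, 265), (268, 527, 61, 264), (276, 528, 56, 265), (284, 529, 51, 265), (292, 530, 47, 265), (300, 533, 42, 268), (308, 547, 44, 299), (316, 547, 40, 297), (324, 549, 36, 298), (332, 425, -52, 0), (340, 610, 73, 444)]
280 [(220, 362, 110, 0), (228, 539, 80, 315), (236, 540, 77, 315), (244, 540, 73, 314), (252, 535, 69, 303), (260, 516, 63, 265), (268, 517, 59, 264), (276, 519, 54, 265), (284, 519, 49, 264), (292, 520, 44, 265), (300, 521, 39, 265), (308, 545, 44, 311), (316, 548, 42, 316), (324, 548, 38, 314), (332, 549, 34, 314), (340, 402, -72, -1)]
```

View pics/g2.png

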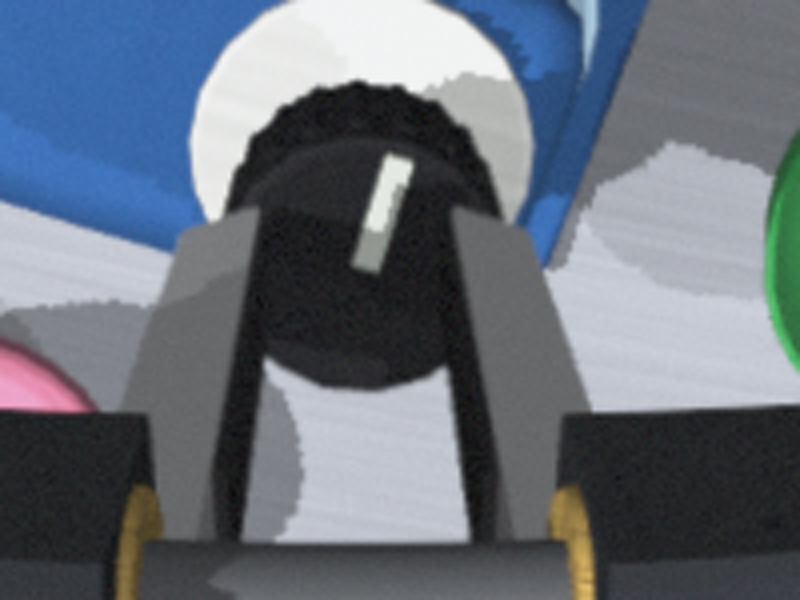

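The finger tips end around row 242, just above the knob top and not beside it. I'll check the tip height against the reported TCP in the earlier open-gripper frame.

Run:
```python
from h import *
f=np.load("w1.npz");fx,fy,cx,cy=f["k"];T=np.linalg.inv(f["T"]);d=f["d"];print(f["ee"])
v,u=np.mgrid[:420,:560];a,b=(u-cx)/fx,(v-cy)/fy;r=np.hypot(a,b)+1e-9;s=np.tan(r)/r
P=T[:3,3]+(np.stack([a*s,b*s,np.ones_like(a)],-1)@T[:3,:3].T)*d[...,None]
for V in range(240,275,4): print(V,[(U,*np.round(P[V,U]*1000).astype(int).tolist()) for U in (180,186,192,198,360,366,372,378) if P[V,U,2]>.25])
from station import ctrl
i=cams.camera_info("wrist");o=ctrl.get_obs();c=np.linalg.inv(i["world_to_cam"])[:3,3];print("cam-ee",T[:3,3]-f["ee"],c-o["ee_pos"],o["grip_width"])
```

```text
[0.53083386 0.04702409 0.33801948]
240 []
244 [(186, 528, 103, 369), (192, 529, 99, 370), (198, 528, 96, 365), (360, 550, 2, 367), (366, 551, -1, 368)]
248 [(180, 528, 105, 376), (186, 528, 101, 375), (192, 529, 98, 374), (198, 527, 95, 369), (360, 549, 3, 371), (366, 551, 1, 375), (372, 552, -2, 376), (378, 552, -6, 375)]
252 [(180, 527, 103, 381), (186, 529, 100, 381), (192, 528, 97, 377), (198, 525, 95, 371), (360, 547, 3, 372), (366, 550, 2, 380), (372, 551, -1, 381), (378, 552, -4, 382)]
256 [(180, 528, 101, 387), (186, 529, 98, 387), (192, 528, 96, 383), (198, 523, 94, 372), (360, 545, 2, 373), (366, 549, 3, 383), (372, 551, 1, 386), (378, 552, -3, 387)]
260 [(180, 529, 100, 393), (186, 528, 97, 390), (192, 527, 95, 385), (198, 521, 94, 371), (360, 544, 3, 377), (366, 548, 3, 386), (372, 550, 2, 392), (378, 551, -1, 392)]
264 [(180, 529, 99, 397), (186, 528, 96, 393), (192, 525, 94, 387), (198, 518, 94, 372), (360, 541, 2, 377), (366, 546, 3, 388), (372, 549, 2, 394), (378, 551, 0, 397)]
268 [(180, 529, 97, 402), (186, 527, 95, 396), (192, 522, 94, 386), (198, 516, 93, 373), (360, 539, 2, 378), (366, 544, 3, 389), (372, 549, 4, 399), (378, 551, 2, 402)]
272 [(180, 528, 97, 403), (186, 526, 95, 399), (192, 521, 93, 388), (198, 516, 92, 377), (360, 536, 0, 376), (366, 542, 2, 390), (372, 547, 3, 399), (378, 550, 3, 405)]
cam-ee [0.07566538 0.01789892 0.20465432] [0.07556937 0.0179367  0.20469076] 0.021449474932355023
```

In both frames the real finger tips sit about 27 mm above the reported TCP. The laterals agree, and the gripper closed just above the knob without touching it. I'll open, go about 26 mm lower and grip again.

To row units: 25 mm is 0.0313, 19 mm is 0.0238.

Call:
{"name": "arm_command", "arguments": {"plan": [[[0,0,0,0,0,0,-1],[0,0.0009,0,0,0,0,-1],[0,0.0009,0,0,0,0,-1],[0,0.0009,0,0,0,0,-1],[0,0.0009,0,0,0,0,-1],[0,0.0009,0,0,0,0,-1],[0,0.0009,0,0,0,0,-1],[0,0.0009,0.0075,0,0,0,-1],[0,0.0009,0.015,0,0,0,-1],[0,0.0009,0.0238,0,0,0,-1],[0,0.0009,0.0313,0,0,0,-1],[0,0.0009,0.0313,0,0,0,-1]]]}}

```text
time_s: 4.6
ee_pos: [0.5344, 0.0545, 0.2136]
eef_rot: [-3.141, 0.002, 0.224]
force: [-0.3, -0.9, -0.1]
grip_width: 0.094
grip_force: 0.0
```

Call:
{"name": "arm_command", "arguments": {"plan": [[[0,0,0,0,0,0,1],[0,0,0,0,0,0,1],[0,0,0,0,0,0,1],[0,0,0,0,0,0,1],[0,0,0,0,0,0,1],[0,0,0,0,0,0,1],[0,0,0,0,0,0,1],[0,0,0,0,0,0,1],[0,0,0,0,0,0,1]]], "squeeze": 25}}

```text
time_s: 5.5
ee_pos: [0.5349, 0.0543, 0.2148]
eef_rot: [3.141, -0.0, 0.224]
force: [0.1, -1.7, 1.0]
grip_width: 0.0435
grip_force: 25.0
```

Run:
```python
from h import *
from station import ctrl
p,d=cams.camera("wrist");o=ctrl.get_obs();print({k:o[k] for k in('time_s','ee_pos','qpos','force','moment','grip_width','grip_force')})
cv2.imwrite("pics/g3.png",cv2.resize(p[190:340,190:390],(600,450),interpolation=cv2.INTER_CUBIC))
```

```text
{'time_s': 5.55, 'ee_pos': array([0.53488663, 0.05432086, 0.21480562]), 'qpos': array([ 3.32597207e-02,  2.47025449e-01,  1.50637599e+00, -3.29821066e-04,
        1.38806051e+00,  1.38049112e+00]), 'force': array([-0.04275431, -3.35474969,  0.55443515]), 'moment': array([-0.52118923, -0.07294092,  0.02433899]), 'grip_width': 0.04376232520905019, 'grip_force': 24.991291165351868}
```

View pics/g3.png

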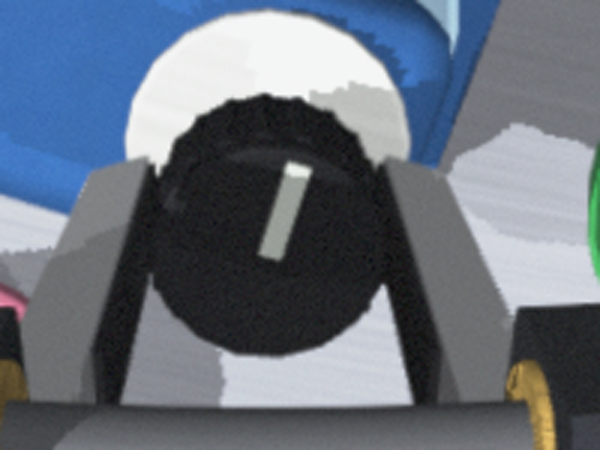

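The knob is now held between both pads at crop rows 160–290, with width 44 mm and grip 25 N. I'll ease it down.

To row units: 2 mm is 0.0025, 1.5 mm is 0.0019.

Call:
{"name": "arm_command", "arguments": {"plan": [[[0,0.0005,0.0006,0,0,0,1],[0,0.0005,0.0013,0,0,0,1],[0,0.0005,0.0019,0,0,0,1],[0,0.0005,0.0025,0,0,0,1],[0,0.0005,0.0025,0,0,0,1]]]}}

```text
time_s: 6.05
ee_pos: [0.5349, 0.0543, 0.2126]
eef_rot: [-3.141, 0.0, 0.224]
force: [0.3, -0.4, -0.1]
grip_width: 0.0433
grip_force: 25.0
```

To row units: 1 mm is 0.0013, 0.7 mm is 0.0009.

Call:
{"name": "arm_command", "arguments": {"plan": [[[0,0,0.0004,0,0,0,1],[0,0,0.0009,0,0,0,1],[0,0,0.0013,0,0,0,1],[0,0,0.0013,0,0,0,1]]]}}

```text
time_s: 6.45
ee_pos: [0.5349, 0.0542, 0.2117]
eef_rot: [-3.141, 0.0, 0.224]
force: [-0.1, 1.7, 1.0]
grip_width: 0.0437
grip_force: 25.0
```

To row units: 1 mm is 0.0013, 0.5 mm is 0.0006.

Call:
{"name": "arm_command", "arguments": {"plan": [[[0,0,0.0006,0,0,0,1],[0,0,0.0013,0,0,0,1],[0,0,0.0013,0,0,0,1]]]}}

```text
time_s: 6.75
ee_pos: [0.5349, 0.0542, 0.2106]
eef_rot: [-3.141, 0.0, 0.224]
force: [-0.8, 2.8, -0.9]
grip_width: 0.0431
grip_force: 25.0
```

```bash
cat > r.py <<'E'
from h import *
from station import ctrl
F=[];Z=[]
for _ in range(4):
    cams.camera("top");o=ctrl.get_obs();F.append(np.r_[o["force"],o["moment"]]);Z.append(o["ee_pos"])
print(o["time_s"],"F",np.round(np.mean(F,0),2),"fz",np.round([f[2] for f in F],2),"ee",np.round(np.mean(Z,0)*1000,2),"q6",o["qpos"][5].round(3),"yaw",o["eef_rot"][2].round(3),o["grip_width"])
E
python3 r.py
```

```text
6.95 F [-0.49  2.6  -0.26  0.62  0.04 -0.01] fz [ 0.49 -0.45  0.09 -1.16] ee [534.89  54.23 210.65] q6 1.38 yaw 0.224 0.04333818215985528
```

To row units: 1 mm is 0.0013, 0.5 mm is 0.0006.

Call:
{"name": "arm_command", "arguments": {"plan": [[[0,-0.0003,0.0006,0,0,0,1],[0,-0.0003,0.0013,0,0,0,1],[0,-0.0003,0.0013,0,0,0,1]]]}}

```text
time_s: 7.25
ee_pos: [0.5349, 0.0542, 0.2097]
eef_rot: [3.141, -0.0, 0.224]
force: [0.0, 0.4, -0.1]
grip_width: 0.0435
grip_force: 25.0
```

Call:
{"name": "arm_command", "arguments": {"plan": [[[0,0,0,0,0,0,1]]]}}

```text
time_s: 7.35
ee_pos: [0.5349, 0.0542, 0.2097]
eef_rot: [3.141, 0.0, 0.224]
force: [-0.1, 0.9, -0.4]
grip_width: 0.0436
grip_force: 25.0
```

Call:
{"name": "arm_command", "arguments": {"plan": [[[0,0,0,0,0,0,1]]]}}

```text
time_s: 7.45
ee_pos: [0.5349, 0.0543, 0.2097]
eef_rot: [3.141, 0.0, 0.224]
force: [0.5, 2.1, -0.6]
grip_width: 0.0437
grip_force: 25.0
```

To row units: 1 mm is 0.0013, 0.5 mm is 0.0006.

Call:
{"name": "arm_command", "arguments": {"plan": [[[0,0,0.0006,0,0,0,1],[0,0,0.0013,0,0,0,1],[0,0,0.0013,0,0,0,1]]]}}

```text
time_s: 7.75
ee_pos: [0.5349, 0.0543, 0.2087]
eef_rot: [3.142, 0.0, 0.224]
force: [0.0, 0.1, 0.5]
grip_width: 0.0432
grip_force: 25.0
```

```bash
python3 r.py
```

```text
7.95 F [ 0.5   0.14  0.15  0.09 -0.05 -0.01] fz [ 0.34 -0.38  0.57  0.06] ee [534.89  54.29 208.7 ] q6 1.38 yaw 0.224 0.04346667396445203
```

To row units: 1 mm is 0.0013, 0.5 mm is 0.0006.

Call:
{"name": "arm_command", "arguments": {"plan": [[[0,0,0.0006,0,0,0,1],[0,0,0.0013,0,0,0,1],[0,0,0.0013,0,0,0,1]]]}}

```text
time_s: 8.25
ee_pos: [0.5349, 0.0543, 0.2078]
eef_rot: [3.141, -0.0, 0.224]
force: [-1.3, -1.0, 0.7]
grip_width: 0.0437
grip_force: 25.0
```

```bash
python3 r.py
```

```text
8.45 F [ 0.02 -0.7   1.35 -0.02  0.01 -0.02] fz [1.82 0.83 1.46 1.29] ee [534.92  54.29 207.8 ] q6 1.38 yaw 0.224 0.04320923880487071
```

Call:
{"name": "arm_command", "arguments": {"plan": [[[0,0,0.0004,0,0,0,1],[0,0,0.0008,0,0,0,1],[0,0,0.0008,0,0,0,1]]]}}

```text
time_s: 8.75
ee_pos: [0.535, 0.0543, 0.2074]
eef_rot: [3.141, -0.0, 0.224]
force: [-1.3, -0.9, 3.4]
grip_width: 0.0433
grip_force: 25.0
```

```bash
python3 r.py
```

```text
8.95 F [-0.43 -1.11  4.6  -0.11  0.16  0.01] fz [4.33 4.84 4.58 4.64] ee [534.96  54.31 207.35] q6 1.38 yaw 0.224 0.04351763030177411
```

Contact starts at about 7 mm of travel and the load is about 4.6 N. I'll start the rotary search under this light load.

To row units: -0.05 rad is -0.008.

Call:
{"name": "arm_command", "arguments": {"plan": [[[0,0,0,0,0,-0.008,1],[0,0,0,0,0,-0.0159,1],[0,0,0,0,0,-0.0239,1],[0,0,0,0,0,-0.0239,1]]]}}

```text
time_s: 9.35
ee_pos: [0.5349, 0.0544, 0.2072]
eef_rot: [-3.141, -0.0, 0.375]
force: [-1.0, -0.1, 3.8]
grip_width: 0.0437
grip_force: 25.0
```

```bash
python3 r.py
```

```text
9.55 F [-1.27 -0.05  4.47  0.14  0.21  0.03] fz [5.11 4.48 4.97 3.31] ee [534.88  54.43 207.2 ] q6 1.231 yaw 0.373 0.04351421162829276
```

To row units: -0.05 rad is -0.008.

Call:
{"name": "arm_command", "arguments": {"plan": [[[0,0,0,0,0,-0.008,1],[0,0,0,0,0,-0.0159,1],[0,0,0,0,0,-0.0159,1]]]}}

```text
time_s: 9.85
ee_pos: [0.5348, 0.0545, 0.2068]
eef_rot: [-3.141, 0.0, 0.474]
force: [-0.3, 1.1, 1.2]
grip_width: 0.0431
grip_force: 25.0
```

To row units: -0.1 rad is -0.0159.

Call:
{"name": "arm_command", "arguments": {"plan": [[[0,0,0,0,0,-0.008,1],[0,0,0,0,0,-0.0159,1],[0,0,0,0,0,-0.0159,1]]]}}

```text
time_s: 10.15
ee_pos: [0.5347, 0.0545, 0.2067]
eef_rot: [-3.141, 0.001, 0.573]
force: [-0.5, 1.5, 0.3]
grip_width: 0.0436
grip_force: 25.0
```

```bash
python3 r.py
```

```text
10.35 F [ 0.06  1.91 -0.68  0.54  0.15  0.01] fz [-0.06 -0.22 -1.63 -0.83] ee [534.7   54.52 206.76] q6 1.032 yaw 0.572 0.0436527668583449
```

The pressing force dropped suddenly near yaw 0.47, so the teeth have entered. I'll ease down 1 mm to confirm.

To row units: 1 mm is 0.0013, 0.5 mm is 0.0006, 0.05 rad is 0.008.

Call:
{"name": "arm_command", "arguments": {"plan": [[[0,0.0003,0,0,0,0.008,1],[0,0.0003,0.0006,0,0,0.008,1],[0,0.0003,0.0013,0,0,0.008,1],[0,0.0003,0.0013,0,0,0.008,1]]]}}

```text
time_s: 10.75
ee_pos: [0.5348, 0.0544, 0.206]
eef_rot: [-3.141, 0.0, 0.525]
force: [-2.8, 3.8, 1.3]
grip_width: 0.0437
grip_force: 25.0
```

```bash
python3 r.py
```

```text
10.95 F [-2.57  4.48  0.32  1.1   0.59 -0.04] fz [ 0.28  0.38 -0.08  0.71] ee [534.79  54.43 206.01] q6 1.079 yaw 0.525 0.04360923584338266
```

To row units: 1.5 mm is 0.0019, 1 mm is 0.0013.

Call:
{"name": "arm_command", "arguments": {"plan": [[[0,-0.0005,0,0,0,0,1],[0,-0.0005,0.0006,0,0,0,1],[0,-0.0005,0.0013,0,0,0,1],[0,-0.0005,0.0019,0,0,0,1],[0,-0.0005,0.0019,0,0,0,1]]]}}

```text
time_s: 11.45
ee_pos: [0.5348, 0.0545, 0.2046]
eef_rot: [-3.142, 0.0, 0.524]
force: [-1.5, 2.5, -0.5]
grip_width: 0.0436
grip_force: 25.0
```

```bash
python3 r.py
```

```text
11.65 F [-1.3   2.5   0.05  0.63  0.42 -0.  ] fz [ 0.06  0.58 -0.15 -0.3 ] ee [534.78  54.49 204.59] q6 1.08 yaw 0.524 0.04351176199283387
```

The knob now moves down freely well past the contact point, so the teeth are meshed. I'll continue towards home.

To row units: 3 mm is 0.0038, 2 mm is 0.0025.

Call:
{"name": "arm_command", "arguments": {"plan": [[[0,-0.0003,0.0013,0,0,0,1],[0,-0.0003,0.0025,0,0,0,1],[0,-0.0003,0.0038,0,0,0,1],[0,-0.0003,0.0038,0,0,0,1]]]}}

```text
time_s: 12.05
ee_pos: [0.5348, 0.0545, 0.2015]
eef_rot: [3.141, 0.0, 0.524]
force: [-0.0, 0.4, -0.5]
grip_width: 0.0433
grip_force: 25.0
```

Call:
{"name": "arm_command", "arguments": {"plan": [[[0,0,0,0,0,0,1],[0,0,0,0,0,0,1]]]}}

```text
time_s: 12.25
ee_pos: [0.5347, 0.0546, 0.2016]
eef_rot: [3.141, 0.0, 0.524]
force: [0.5, -0.4, -1.6]
grip_width: 0.0433
grip_force: 25.0
```

To row units: 4 mm is 0.005, 3 mm is 0.0038.

Call:
{"name": "arm_command", "arguments": {"plan": [[[0,0,0.0013,0,0,0,1],[0,0,0.0025,0,0,0,1],[0,0,0.0038,0,0,0,1],[0,0,0.005,0,0,0,1],[0,0,0.005,0,0,0,1]]]}}

```text
time_s: 12.75
ee_pos: [0.5347, 0.0546, 0.1975]
eef_rot: [3.141, 0.0, 0.524]
force: [0.6, -1.5, -0.9]
grip_width: 0.0436
grip_force: 25.0
```

```bash
python3 r.py
```

```text
12.95 F [ 0.68 -1.68 -0.29 -0.33 -0.16  0.01] fz [-0.37  0.59 -1.05 -0.33] ee [534.73  54.59 197.56] q6 1.081 yaw 0.524 0.04366599762117472
```

To row units: 1.9 mm is 0.0024, 1.5 mm is 0.0019.

Call:
{"name": "arm_command", "arguments": {"plan": [[[0,0,0.0006,0,0,0,1],[0,0,0.0013,0,0,0,1],[0,0,0.0019,0,0,0,1],[0,0,0.0024,0,0,0,1],[0,0,0.0024,0,0,0,1]]]}}

```text
time_s: 13.45
ee_pos: [0.5347, 0.0546, 0.1957]
eef_rot: [3.141, -0.0, 0.524]
force: [1.5, -2.7, -0.5]
grip_width: 0.0435
grip_force: 25.0
```

```bash
python3 r.py
```

```text
13.65 F [ 1.6  -3.22  0.14 -0.61 -0.27  0.02] fz [0.06 0.17 0.05 0.28] ee [534.72  54.63 195.72] q6 1.081 yaw 0.524 0.043789499595003535
```

To row units: 0.8 mm is 0.001, 0.4 mm is 0.0005.

Call:
{"name": "arm_command", "arguments": {"plan": [[[0,0.0003,0.0005,0,0,0,1],[0,0.0003,0.001,0,0,0,1],[0,0.0003,0.001,0,0,0,1]]]}}

```text
time_s: 13.95
ee_pos: [0.5348, 0.0546, 0.1949]
eef_rot: [-3.141, 0.0, 0.524]
force: [1.0, -1.9, 1.2]
grip_width: 0.0434
grip_force: 25.0
```

```bash
python3 r.py
```

```text
14.15 F [ 0.07 -1.41  0.57 -0.17  0.01 -0.01] fz [1.23 0.68 0.22 0.15] ee [534.75  54.57 194.9 ] q6 1.08 yaw 0.524 0.04358858397777462
```

The knob is home: about 19.9 mm of travel, with the pressing force near zero. Now I'll turn it, increasing yaw.

To row units: -0.22 rad is -0.035.

Call:
{"name": "arm_command", "arguments": {"plan": [[[0,0,0,0,0,-0.0048,1],[0,0,0,0,0,-0.0111,1],[0,0,0,0,0,-0.0191,1],[0,0,0,0,0,-0.0271,1],[0,0,0,0,0,-0.035,1],[0,0,0,0,0,-0.043,1],[0,0,0,0,0,-0.0509,1],[0,0,0,0,0,-0.0589,1],[0,0,0,0,0,-0.0668,1],[0,0,0,0,0,-0.0732,1],[0,0,0,0,0,-0.0796,1],[0,0,0,0,0,-0.0796,1]]]}}

```text
time_s: 15.35
ee_pos: [0.5344, 0.0548, 0.1949]
eef_rot: [-3.14, 0.0, 1.026]
force: [-3.5, 0.8, 1.2]
grip_width: 0.0435
grip_force: 25.0
```

```bash
python3 r.py
```

```text
15.55 F [-4.56  2.38  2.5   0.54  1.08 -0.03] fz [2.27 1.92 3.16 2.64] ee [534.44  54.8  194.89] q6 0.581 yaw 1.023 0.043554075375198044
```

To row units: -0.4 mm is -0.0005, -0.2 mm is -0.0003, -0.03 rad is -0.0048.

Call:
{"name": "arm_command", "arguments": {"plan": [[[0,-0.0003,0,0,0,-0.0048,1],[0,-0.0005,0,0,0,-0.0111,1],[0,-0.0005,0,0,0,-0.0207,1],[0,-0.0005,0,0,0,-0.0302,1],[0,-0.0005,0,0,0,-0.0398,1],[0,-0.0005,0,0,0,-0.0493,1],[0,-0.0005,0,0,0,-0.0589,1],[0,-0.0005,0,0,0,-0.0684,1],[0,-0.0005,0,0,0,-0.078,1],[0,-0.0005,0,0,0,-0.0875,1],[0,-0.0005,0,0,0,-0.0955,1],[0,-0.0005,0,0,0,-0.0955,1]]]}}

```text
time_s: 16.75
ee_pos: [0.5339, 0.0548, 0.1949]
eef_rot: [-3.14, -0.0, 1.626]
force: [-7.2, 1.8, 2.5]
grip_width: 0.044
grip_force: 25.0
```

```bash
python3 r.py
```

```text
16.95 F [-7.15  1.73  3.63  0.24  1.58 -0.03] fz [3.67 3.33 3.85 3.68] ee [533.88  54.77 194.87] q6 -0.02 yaw 1.624 0.043635185447826144
```

To row units: -0.6 mm is -0.0008, -0.3 mm is -0.0004, -0.03 rad is -0.0048.

Call:
{"name": "arm_command", "arguments": {"plan": [[[0,-0.0004,-0.0001,0,0,-0.0048,1],[0,-0.0008,-0.0001,0,0,-0.0111,1],[0,-0.0008,-0.0001,0,0,-0.0207,1],[0,-0.0008,-0.0001,0,0,-0.0302,1],[0,-0.0008,-0.0001,0,0,-0.0398,1],[0,-0.0008,-0.0001,0,0,-0.0493,1],[0,-0.0008,-0.0001,0,0,-0.0589,1],[0,-0.0008,-0.0001,0,0,-0.0684,1],[0,-0.0008,-0.0001,0,0,-0.078,1],[0,-0.0008,-0.0001,0,0,-0.0875,1],[0,-0.0008,-0.0001,0,0,-0.0955,1],[0,-0.0008,-0.0001,0,0,-0.0955,1]]]}}

```text
time_s: 18.15
ee_pos: [0.5334, 0.0545, 0.1949]
eef_rot: [-3.14, -0.0, 2.226]
force: [-6.3, 0.3, 1.8]
grip_width: 0.0435
grip_force: 25.0
```

```bash
python3 r.py
```

```text
18.35 F [-5.54 -0.52  1.8  -0.15  1.26 -0.03] fz [1.66 1.07 2.1  2.36] ee [533.41  54.46 194.92] q6 -0.62 yaw 2.224 0.043351371780282144
```

To row units: -0.4 mm is -0.0005, -0.3 mm is -0.0004, -0.15 rad is -0.0239.

Call:
{"name": "arm_command", "arguments": {"plan": [[[0,-0.0004,0,0,0,-0.008,1],[0,-0.0005,0,0,0,-0.0159,1],[0,-0.0005,0,0,0,-0.0239,1],[0,-0.0005,0,0,0,-0.0239,1],[0,-0.0005,0,0,0,-0.0239,-1],[0,-0.0005,0,0,0,-0.0239,-1],[0,-0.0005,0,0,0,-0.0239,-1],[0,-0.0005,0,0,0,-0.0239,-1],[0,-0.0005,0,0,0,-0.0239,-1],[0,-0.0005,0,0,0,-0.0239,-1],[0,-0.0005,0,0,0,-0.0239,-1],[0,-0.0005,0,0,0,-0.0239,-1]]]}}

```text
time_s: 19.55
ee_pos: [0.5336, 0.0544, 0.195]
eef_rot: [3.142, 0.0, 2.374]
force: [-0.2, -0.3, 0.7]
grip_width: 0.0944
grip_force: 0.0
```

Call:
{"name": "arm_command", "arguments": {"plan": [[[0,0,-0.025,0,0,0,-1],[0,0,-0.0625,0,0,0,-1],[0,0,-0.1125,0,0,0,-1],[0,0,-0.1625,0,0,0,-1],[0,0,-0.1875,0,0,0,-1],[0,0,-0.1875,0,0,0,-1],[0,0,-0.1875,0,0,0,-1]]]}}

```text
time_s: 20.25
ee_pos: [0.5335, 0.0544, 0.3442]
eef_rot: [-3.141, -0.001, 2.374]
force: [0.5, -0.1, -0.3]
grip_width: 0.0939
grip_force: 0.0
```

Run:
```python
from h import *
from station import ctrl
p,d=cams.camera("wrist");s,ds=cams.camera("scene");P=cloud("scene",ds);t,dt=cams.camera("top");Q=cloud("top",dt)
w=np.zeros(ds.shape,bool);w[163:214,286:337]=1
for im,X in ((s,P),(t,Q)):
    m=(np.hypot(X[...,0]-.534,X[...,1]-.0545)<.019)&(X[...,2]>.225)&(X[...,2]<.29);print("knob z",m.sum(),np.percentile(X[m][:,2],[50,80,95]))
for f,im in(("before",cv2.imread("pics/scene0.png")),("after",s)):
    h=cv2.cvtColor(im,cv2.COLOR_BGR2HSV);m=((h[...,0]<8)|(h[...,0]>172))&(h[...,1]>130)&(h[...,2]>80);r=np.zeros_like(m);r[205:255,283:335]=1
    n,_,st,c=cv2.connectedComponentsWithStats((m&r).astype(np.uint8));print(f,[(a,np.round(b,1).tolist(),np.round(plane("scene",b,.066),4).tolist()) for a,b in zip(st[1:,4],c[1:])])
o=ctrl.get_obs();print(o["time_s"],o["ee_pos"],o["grip_width"],o["force"])
cv2.imwrite("pics/end.png",np.hstack([cv2.resize(p[100:300,160:410],(400,320)),cv2.resize(s[150:275,250:375],(400,320),interpolation=cv2.INTER_CUBIC)]))
```

```text
knob z 104 [0.24631106 0.24790776 0.24936935]Traceback (most recent call last):
  File "<stdin>", line 6, in <module>
    return _quantile_unchecked(
        a, q, axis, out, overwrite_input, method, keepdims, weights)
    return _ureduce(a,
                    func=_quantile_ureduce_func,
    ...<5 lines>...
                    overwrite_input=overwrite_input,
                    method=method)
    r = func(a, **kwargs)
    result = _quantile(arr,
                       quantiles=q,
    ...<2 lines>...
                       out=out,
                       weights=wgt)
    slices_having_nans = np.isnan(arr[-1, ...])
                                  ~~~^^^^^^^^^
IndexError: index -1 is out of bounds for axis 0 with size 0
```

Run:
```python
from h import *
from station import ctrl
i=cams.camera_info("wrist");p,d=cams.camera("wrist");s,ds=cams.camera("scene")
T=np.linalg.inv(i["world_to_cam"]);v,u=np.mgrid[:420,:560];a,b=(u-i["cx"])/i["fx"],(v-i["cy"])/i["fy"];r=np.hypot(a,b)+1e-9;q=np.tan(r)/r
X=T[:3,3]+(np.stack([a*q,b*q,np.ones_like(a)],-1)@T[:3,:3].T)*d[...,None]
m=(np.hypot(X[...,0]-.534,X[...,1]-.0545)<.018)&(X[...,2]>.23)&(X[...,2]<.28);print("knob z wrist",m.sum(),np.median(X[m],0))
for f,im in(("before",cv2.imread("pics/scene0.png")),("after",s)):
    h=cv2.cvtColor(im,cv2.COLOR_BGR2HSV);m=((h[...,0]<8)|(h[...,0]>172))&(h[...,1]>130)&(h[...,2]>80);z=np.zeros_like(m);z[205:255,283:335]=1
    n,_,st,c=cv2.connectedComponentsWithStats((m&z).astype(np.uint8));print(f,[(int(k),np.round(e,1).tolist(),np.round(plane("scene",e,.066),4).tolist()) for k,e in zip(st[1:,4],c[1:])])
o=ctrl.get_obs();print(o["time_s"])
cv2.imwrite("pics/end.png",np.hstack([cv2.resize(p[100:300,160:410],(400,320)),cv2.resize(s[150:275,250:375],(400,320),interpolation=cv2.INTER_CUBIC)]))
```

```text
knob z wrist 1056 [0.53367739 0.05464015 0.24496575]
before [(3, [313.7, 223.7], [0.5299, 0.0879, 0.066]), (6, [314.5, 239.0], [0.5649, 0.0412, 0.066])]
after [(5, [317.2, 226.6], [0.5448, 0.0847, 0.066])]
20.5
```

View pics/end.png

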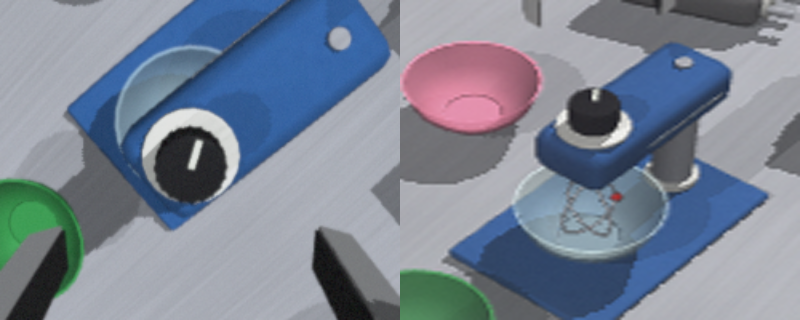

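The wrist view shows the knob top at 0.2450, so it is home. The bead at end-picture (617,198) has moved from bearing −23° to 70°, about 93° or 46 mm. The bowl is undisturbed and the gripper is clear, so I'm handing in.

```bash
python3 -c "
from station import ctrl
print(ctrl.hand_in())"
```

```text
the job is handed in; nothing more can be done
None
```

The job is handed in, with no verdict returned: the knob measured 245 mm (fully home), the whisk came round about 93° (bead about 46 mm from its start), the gripper is clear, and the bowl looked undisturbed.

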